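# Clamp a round carving blank in its fixture and start the dust extraction

### The arm

A 6-joint arm with a two-finger parallel gripper is mounted at the origin on the work surface. World frame = base frame: x ahead of the robot, y to its left, z up, the work surface at z = 0. Lengths are in m, angles in rad, forces in N, time in s.
With the tool pointing down it reaches from about 0.25 to 0.725 m from the base axis. Payload 4 kg.
Tool frame: the origin (TCP) lies on the centre line of the jaws, within the pads' length; the fingertips stand 17 mm ahead of it and the grasp point (between the pads) lies 2 mm behind it; z points along the fingers, y is the line along which they close (so a half turn about z gives the same grasp; the last joint's range is limited). The gripper opens to 85 mm and grips with 20 to 120 N. Pads are 22 mm wide; open, the fingers measure 114 mm over their backs; the gripper's body (76 mm by 85 mm) begins 54 mm behind the grasp point. The pads swing forward as they close: fully open they stand 13 mm farther back than shut.
Start: joints at [-1.268, 0.241, 0.005, 1.335, 0, 1.571], TCP at [0.149, -0.477, 0.248] pointing down, gripper open.
Joint ranges: [-2.72, 2.72], [-1.05, 1.87], [-1.09, 1.28], [-1.99, 2.15], [-1.42, 1.44], [-3.14, 3.14]. Speed limits (rad/s): [2.79, 2.79, 3.14, 3.14, 3.14, 3.14].

### API

Orientations are given as a unit quaternion [x, y, z, w].
In Python, from workcell import bot, camera, get_calibration gives the robot as it stands.
- The arm moves only by the tool apply_moves, never from a script. Its argument "steps" is a list of rows, each a list of 3 entries, a list of its own where there are three numbers: the shift along the tool's x, y, z as a fraction of full scale, then the turn, a rotation vector about the tool's x, y, z as a fraction of full scale, then the opening, from 0 (shut) to 1 (fully open). A call has exactly 8 rows; each row shifts and turns the commanded pose from where the row before left it, along the tool's axes as they then stand; what a row does not reach is not made up. Full scale, the value 1, is 20 cm for a shift and pi rad for a turn. A row lasts 1/12 s, in which the tool goes at most 41.7 mm and 7.16 degrees, less where a joint would pass 70% of its speed; a pose out of reach is approached as far as the arm can. A call with a number of a shift or a turn outside -1 to 1 is refused whole. A call with a gripper value outside its range is refused whole. The fingers move at their own pace and stop on an object; the grip force is fixed at half the most. Time passes only in rows, so rows that do not move let the fingers close, or fill a call up. It gives the time, the measured TCP pose, the force, the opening and the grip force at its end, in the units of the state.
- bot.get_obs(): the state, without advancing time (a new reading comes with each control period).
- camera(name): name is "side" or "top" or "wrist"; returns (picture, depth): 480x640x3 uint8, red, green, blue; 480x640 float32, m along the optical axis (not along the pixel's ray), 0 where there is no reading.
- get_calibration(name): a dict with "fov_y" (degrees; the focal length in pixels is half the picture's height over the tangent of half this angle, whatever the lens; pixels are square), "cx", "cy" (the principal point, pixels), "dist_coeffs" ([k1, k2, p1, p2, k3] as OpenCV has them; the pictures are not rectified), "rvec" (rotation vector, rad) and "tvec" (3), from world to camera coordinates, as OpenCV has them. Camera axes: x right, y down, z forward; pixel columns grow to the right and rows downward; lengths in m; the calibration is good to about 2 mm. A picture is of the moment at which its call begins: read the wrist's pose just before it. get_calibration takes no time and is no camera call; for the wrist camera it gives the pose at the moment of the call.
- bot.job_done(): hands the job in; it is judged then, once.
The state is a dict: "clock": time; "joint_pos": joint angles; "joint_vel": joint speeds; "tau": joint torques, N m; "eef_pos": TCP position; "tool_rot": TCP orientation; "ft_force": force on the tool from outside, world axes, zero at the start; "ft_torque": the same for the moment, N m; "grip_width": finger opening in m; "grasp_force": force on a finger pad.
Only numpy, scipy, OpenCV 4.12 (cv2) and the standard library are available. Lean on these libraries where they do the work, as an engineer would, in place of code of your own. Each camera call takes 0.05 s, during which the arm holds its last target. There are 200 camera calls.

### The job

Get the carving station ready: first pick up the gouge whose blade lies across the clamping place on the board and lay it down in the empty wooden tray, then slide the round blank along the board until it rests against both wooden dogs in front of the toggle clamp. Then push the clamp's black handle all the way down past its dead point so that the pad holds the blank firmly, and last start the dust extraction by pressing the raised key on the switch box until it stays down and the other key pops up. Leave the other tools and wood lying where they are.

Things in the scene. Friction and masses are not known exactly. Their poses are not given: they have to be found in the camera images.
- fixture: Light wooden board fixed to the table, 220 (x) by 440 (y) mm, 20 mm thick; origin under its centre. Two dark upright dogs (16 mm thick, 28 mm high) at x = +-36, y = +33 mm; behind them, at x = 0, y = 60 to 122 mm, the toggle clamp: its arm reaches to -y when closed and stands up when open (175 mm above the table, pad out to y = +50 mm); its handle points to +y.
- nest (a point): Clamping place: the point on the board's top (20 mm above the table) where the blank's axis stands when the blank rests against both dogs; at x = 0, y = -10 mm of the board. The blank is to end within 7 mm of it. Axes as the board's.
- blank: Round blank of light wood with a ring of carved petals on top, 96 mm diameter, 45 mm high, 0.15 to 0.28 kg, standing on the board 120 to 155 mm from the nest on its -y side; origin at the centre of its underside. Too wide for most grippers: slide it. Pushed against both dogs it centres itself.
- blank_center (a point): Centre of the blank, half-way up (22.5 mm above its underside); z along its axis.
- clamp_handle (a joint): Angle of the clamp's handle: 0 open (pointing 1.0 rad above level, to +y of the board), growing as it is pushed down, 1.0 at its stop (level). Dead point at 0.93: before it the loaded handle springs back, beyond it the clamp stays shut. Starts at 0 to 0.12. Pressed 110 mm from the pivot it takes about 2 N at first, up to about 6 N just before the dead point.
- handle_pivot (a point): Pivot of the handle, on the fixture: at x = 0, y = +105 mm of the board, 72 mm above the table; axes as the board's. The handle turns in the board's yz plane.
- handle_grip (a point): Point on the axis of the handle's black round grip (20 mm diameter, reaching from 50 to 146 mm from the pivot), 110 mm from the pivot; it moves with the handle.
- clamp_pad: Black rubber pad (22 mm diameter, 9 mm high) on a sprung spindle at the tip of the clamp's holding arm; origin at the centre of its underside. It comes down on the middle of the blank as the handle is pushed down and then presses with some 9 to 14 N.
- gouge_grip (a point): Middle of the wooden handle of the gouge lying across the clamping place, half-way up (12 mm above what it lies on). Handle 110 mm long, 20 mm wide, 24 mm high, towards the robot; x points along the tool to the blade's tip (140 mm from here), z up. About 70 g; balance point some 16 mm from here towards the blade.
- gouge_tip (a point): Tip of that gouge's steel blade (11 mm wide, 4 mm thick), on its axis; axes as gouge_grip.
- tray: Empty open wooden tray fixed to the table, 310 (x) by 160 (y) mm, 32 mm high, walls and floor 6 mm; origin at the centre of its underside. It stands on one side of the board (left or right, it varies), the switch box on the other. The gouge, 195 mm long, must lie wholly inside.
- switch_box: Grey switch box fixed to the table, 100 mm (its x) by 120 mm (its y), 45 mm high, with two equal grey keys on top, side by side along its y, 42 mm apart, each 48 mm (x) by 28 mm (y); origin at the centre of its underside.
- key_run (a joint): Travel of the run key (the one at +y of the box): 0 up, 0.008 m fully down. It starts up, its top 63 mm above the table (55 mm when down). It takes about 4 N at first, gives way half-way and then stays down by itself.
- key_stop (a joint): Height of the stop key (the one at -y of the box) above its lowest place: 0 fully down, 0.008 m up. It starts down and pops up as the run key goes down: the two are interlocked.
- key_run_top (a point): Centre of the top face of the run key (up at the start); axes as the box's.
- key_stop_top (a point): Centre of the top face of the stop key (down at the start).
- spare_gouge: Gouge with a dark handle lying on the board near its far edge (+x side), its blade towards -y; 185 mm long; origin under the middle of its handle. To be left where it is.
- gouge_b: Gouge with a light handle lying on the table beyond the board; origin under the middle of its handle. To be left where it is.
- carved_round: Taller, narrower round of carved wood (84 mm diameter, 60 mm high) standing on the table beyond the board; origin at the centre of its underside. To be left where it is.
- mallet: Wooden mallet lying on the table near the robot on the right; head 75 x 140 x 75 mm; origin under the head's centre. To be left where it is.
- oilstone: Sharpening stone in a wooden holder, 170 x 55 x 38 mm, on the table near the robot on the left; origin at the centre of its underside. To be left where it is.
- wood_wedge: Offcut of light wood, 110 x 45 x 22 mm, on the table beyond the board to the left; origin at the centre of its underside. To be left where it is.
There are look-alikes about, which are no part of the job. Leave any turquoise or yellow look-alike of the blank alone.

How it is judged:
By the outcome, as a careful person would: the job done as asked, in the order asked, and still so for the second after the job is handed in, with the robot touching nothing.
It also fails if it takes over 72 s, if anything falls off the work surface, if the arm or the gripper's body presses on something with over 40 N, if the wrist force passes 120 N, or if a joint passes its speed limit or range.

## Working session

There is one attempt and no reset: what is moved stays moved. The work goes in short steps, Python scripts to look and compute and a tool call to move; the robot and the scene stay as the last step left them, time stands still between calls to the robot, and variables do not carry over. Pictures are saved under pics/ and viewed, at most 10 in all, crops included, and the job is handed in when it is done.

Besides the shell and the picture viewer there is one more tool, called after "Call:" as name([rows], argument=value, ...), one row to a line, values as JSON. apply_moves: Moves the arm, as the interface text tells. Its arguments: {"type":"object","properties":{"steps":{"type":"array"}},"required":["steps"]}

```bash
mkdir -p pics; cat > h.py <<'E'
import numpy as np, cv2
from workcell import bot, camera, get_calibration
from scipy.spatial.transform import Rotation as R
def grab(n):
    c=get_calibration(n); im,d=camera(n)
    np.savez('pics/%s.npz'%n,im=im,d=d); return c,im,d
def K(c):
    f=240/np.tan(np.radians(c['fov_y'])/2); return np.array([[f,0,c['cx']],[0,f,c['cy']],[0,0,1.]])
def xyz(c,d):
    "world coordinates of every pixel"
    v,u=np.mgrid[0:480,0:640]; p=np.stack([u,v],-1).reshape(-1,1,2).astype(float)
    n=cv2.undistortPoints(p,K(c),np.array(c['dist_coeffs'],float)).reshape(480,640,2)
    P=np.dstack([n*d[...,None],d]); Rm=cv2.Rodrigues(np.array(c['rvec'],float))[0]
    return (P-np.array(c['tvec']).ravel())@Rm
def show(n,im): cv2.imwrite('pics/'+n+'.png',im[...,::-1])
E
python3 - <<'E'
from h import *
import pickle
ims=[]
for n in('top','side'):
    c,im,d=grab(n);pickle.dump((c,im,d),open('pics/%s0.pkl'%n,'wb'));show(n+'0',im)
    X=xyz(c,d);print(n,c['fov_y'],X[240,320],(d>0).mean())
o=bot.get_obs();print({k:np.round(v,3) for k,v in o.items()})
E
```

```text
top 49.380778294580075 [ 0.51064478 -0.01603702  0.02470189] 0.996015625
side 56.54934066120503 [ 0.63500911 -0.25698405 -0.00121831] 0.9960774739583333
{'clock': np.float64(0.1), 'joint_pos': array([-1.268,  0.241,  0.004,  1.335, -0.   ,  1.571]), 'joint_vel': array([-0.   , -0.003,  0.002,  0.001,  0.   ,  0.001]), 'tau': array([-0.0000e+00, -3.7314e+01,  2.5301e+01,  1.1000e-02,  0.0000e+00,
        0.0000e+00]), 'eef_pos': array([ 0.149, -0.477,  0.247]), 'tool_rot': array([ 0.989,  0.151, -0.   , -0.001]), 'ft_force': array([ 0.014, -0.486, -0.32 ]), 'ft_torque': array([ 0.007, -0.007,  0.001]), 'grasp_force': np.float64(0.0), 'grip_width': np.float64(0.085)}
```

View pics/top0.png

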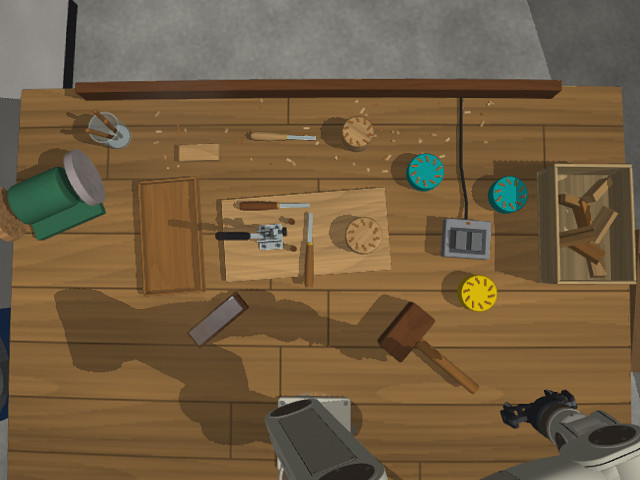

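View pics/side0.png

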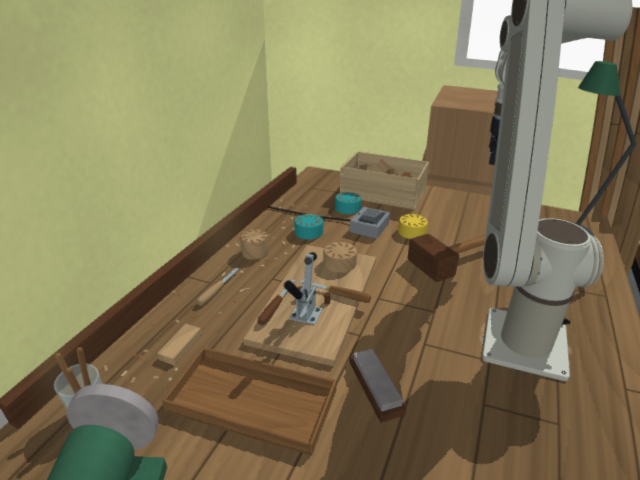

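The top picture has world +x up and +y to the left. Things that could be taken for the gouge are:
- The gouge across the clamping place, handle (309,265), blade tip (310,213). Its handle points to the robot, so this is the one.
- The spare gouge with the dark handle at (265,205).
- gouge_b at (280,136).

The blank is the plain wooden round on the board at (364,235). The carved round at (357,131), the turquoise ones at (425,171) and (509,194), and the yellow one at (478,293) are not it. The tray is at (170,235) and the box at (466,239).

```bash
python3 - <<'E'
from h import *
import pickle
c,im,d=pickle.load(open('pics/top0.pkl','rb'));X=xyz(c,d)
def reg(u0,u1,v0,v1,z0,z1,name):
    P=X[v0:v1,u0:u1].reshape(-1,3);m=(P[:,2]>z0)&(P[:,2]<z1);P=P[m]
    r=cv2.minAreaRect((P[:,:2]*1000).astype(np.float32));
    print(name,len(P),'med',P.mean(0).round(4),'rect c',np.round(r[0],1),'size',np.round(r[1],1),'ang',round(r[2],2))
    return P
reg(210,400,180,290,.012,.026,'board')
P=reg(335,390,205,265,.05,.075,'blank'); print(cv2.minEnclosingCircle((P[:,:2]*1000).astype(np.float32)))
reg(300,318,244,290,.030,.055,'gouge handle')
reg(304,316,208,244,.0215,.032,'gouge blade')
reg(130,212,172,300,.024,.045,'tray rim')
reg(145,195,190,285,.0,.015,'tray floor')
reg(435,500,210,265,.035,.053,'box')
reg(435,500,210,265,.0585,.075,'key up')
reg(435,500,210,265,.0505,.0585,'key dn')
reg(210,255,225,245,.075,.2,'handle')
reg(255,295,215,255,.1,.2,'arm')
reg(280,300,214,225,.04,.055,'dog1');reg(284,300,240,253,.04,.055,'dog2')
for uv in[(309,265),(309,280),(309,250),(310,220),(455,238),(458,238),(480,238),(467,225),(235,236),(220,236)]:print(uv,X[uv[1],uv[0]].round(4))
a=cv2.resize(im[195:300,210:400],None,fx=4,fy=4,interpolation=cv2.INTER_CUBIC);show('crop',a)
E
```

```text
board 10413 med [0.5242 0.0262 0.0204] rect c [526.5  24.4] size [221.1 442.1] ang 4.63
blank 1088 med [ 0.521  -0.1287  0.0655] rect c [ 521.5 -128.8] size [93.1 95.1] ang 44.06
((521.0723266601562, -129.2648162841797), 48.05806350708008)
gouge handle 368 med [0.4416 0.0115 0.0418] rect c [443.3  12.4] size [ 23.7 112.5] ang 89.09
gouge blade 124 med [0.5491 0.0121 0.0248] rect c [549.3  12.2] size [93.5 29.6] ang 0.33
tray rim 956 med [0.5218 0.3888 0.0312] rect c [519.9 386.8] size [309.8 163.8] ang 4.66
tray floor 4601 med [0.5192 0.3937 0.0066] rect c [519.5 394.7] size [259.5 140.2] ang 1.43
box 1405 med [ 0.5152 -0.398   0.0458] rect c [ 514.8 -399.6] size [123.7 100.8] ang 85.89
key up 239 med [ 0.5096 -0.3822  0.0633] rect c [ 508.8 -397.5] size [68.6 47.9] ang 86.89
key dn 254 med [ 0.5084 -0.4111  0.0541] rect c [ 514.6 -396.2] size [117.9  95.8] ang 86.63
handle 307 med [0.5127 0.188  0.1545] rect c [512.9 187.3] size [19.8 81.2] ang 4.79
arm 130 med [0.5204 0.0816 0.1647] rect c [522.4 102.3] size [22.2 85.2] ang 0.91
dog1 29 med [0.5591 0.0585 0.0486] rect c [558.8  59.3] size [13.1 14. ] ang 26.97
dog2 30 med [0.4871 0.0532 0.0482] rect c [487.5  53.9] size [13.9 13. ] ang 45.96
(309, 265) [0.4442 0.0114 0.0458]
(309, 280) [0.4052 0.0115 0.0389]
(309, 250) [0.4835 0.0121 0.038 ]
(310, 220) [0.5625 0.0101 0.0375]
(455, 238) [ 0.5148 -0.3637  0.0643]
(458, 238) [ 0.515  -0.3721  0.0616]
(480, 238) [ 0.5157 -0.4309  0.0538]
(467, 225) [ 0.5499 -0.3993  0.0468]
(235, 236) [0.512  0.1845 0.1548]
(220, 236) [0.5099 0.214  0.1856]
```

View pics/crop.png

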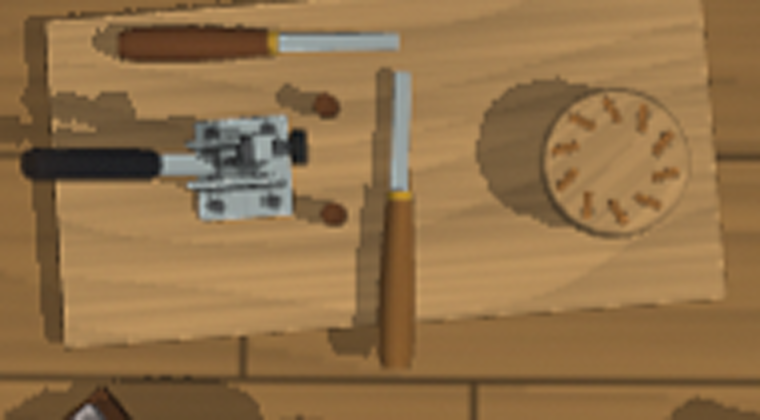

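The crop confirms the choice. The gouge with its blade between the blank and the dogs has its handle at about (397,280) in the crop, and the spare gouge lies separately at (260,42). The measured sizes and heights match the text: board 221x442, blank 96 mm across with its top at 65 mm, and the run key up at about 63 mm on the +y side. I'm turning the tool square to the world and heading for the gouge.

Call:
apply_moves([
  [[0,0,0],[0,0,0.0322],0.6],
  [[0,0,0],[0,0,0.0322],0.6],
  [[0,0,0],[0,0,0.0322],0.6],
  [[0.1,-0.175,0],[0,0,0],0.6],
  [[0.1,-0.175,0],[0,0,0],0.6],
  [[0.1,-0.175,0],[0,0,0],0.6],
  [[0.1,-0.175,0],[0,0,0],0.6],
  [[0.1,-0.175,0],[0,0,0],0.6],
])

```text
clock: 0.77
eef_pos: [0.2493, -0.3005, 0.2479]
tool_rot: [1.0, -0.001, -0.0, -0.0]
ft_force: [1.4, 0.3, 0.1]
grip_width: 0.0514
grasp_force: 0.0
```

Call:
apply_moves([
  [[0.11,-0.17,0],[0,0,0],0.6],
  [[0.11,-0.17,0],[0,0,0],0.6],
  [[0.11,-0.17,0],[0,0,0],0.6],
  [[0.11,-0.17,0],[0,0,0],0.6],
  [[0.11,-0.17,0],[0,0,0],0.6],
  [[0.11,-0.17,0],[0,0,0],0.6],
  [[0.11,-0.17,0],[0,0,0],0.6],
  [[0.11,-0.17,0],[0,0,0],0.6],
])

```text
clock: 1.43
eef_pos: [0.4258, -0.0284, 0.2481]
tool_rot: [1.0, -0.0, -0.0, 0.0]
ft_force: [0.3, -0.7, 0.5]
grip_width: 0.0514
grasp_force: 0.0
```

```bash
python3 - <<'E'
from h import *
o=bot.get_obs();print(o['eef_pos'],o['joint_pos'].round(2))
c,im,d=grab('wrist');show('w1',im);X=xyz(c,d)
Z=X[...,2]
m=(X[...,0]>.37)&(X[...,0]<.51)&(abs(X[...,1]-.012)<.03)&(Z>.030)&(Z<.06)
P=X[m];print(len(P))
if len(P): print(P.mean(0),np.percentile(P[:,2],[50,95,99]),cv2.minAreaRect((P[:,:2]*1000).astype(np.float32)))
m=(X[...,0]>.49)&(X[...,0]<.6)&(abs(X[...,1]-.012)<.02)&(Z>.0225)&(Z<.03)
P=X[m];print(len(P))
if len(P): print(P.mean(0),P[:,0].max(),cv2.minAreaRect((P[:,:2]*1000).astype(np.float32)))
E
```

```text
[ 0.42578359 -0.02840158  0.24814344] [-0.07  0.1  -0.17  1.3  -0.    3.08]
3405
[0.44998144 0.01301192 0.04109808] [0.04172911 0.04477473 0.04546477] ((449.90167236328125, 13.769556999206543), (23.8322811126709, 120.39239501953125), 88.48898315429688)
8
[0.57227409 0.01419082 0.02267906] 0.5939980483206327 ((568.177490234375, 14.778583526611328), (55.49346923828125, 27.455015182495117), 12.179566383361816)
```

View pics/w1.png

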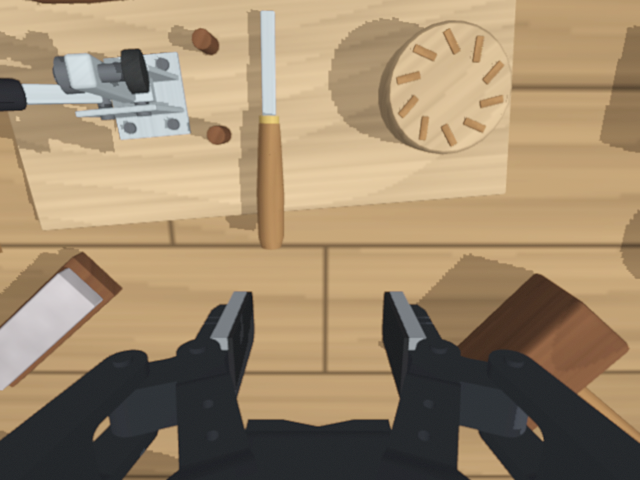

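The wrist view shows the gouge handle centred at about (270,180) in the picture, with the jaws at (235,320) and (400,320). Joint 6 is near its limit, so I'll turn the tool by half a turn for the work on the left, lowering as it turns.

Call:
apply_moves([
  [[0,0,0.02],[0,0,-0.0395],0.6],
  [[0,0,0.02],[0,0,-0.0395],0.6],
  [[0,0,0.02],[0,0,-0.0395],0.6],
  [[0,0,0.02],[0,0,-0.0395],0.6],
  [[0,0,0.02],[0,0,-0.0395],0.6],
  [[0,0,0.02],[0,0,-0.0395],0.6],
  [[0,0,0.02],[0,0,-0.0395],0.6],
  [[0,0,0.02],[0,0,-0.0395],0.6],
])

```text
clock: 2.15
eef_pos: [0.4249, -0.0307, 0.2157]
tool_rot: [0.878, 0.479, -0.0, -0.0]
ft_force: [-0.5, -0.1, -0.4]
grip_width: 0.0515
grasp_force: 0.0
```

Call:
apply_moves([
  [[0,0,0.02],[0,0,-0.0395],0.6],
  [[0,0,0.02],[0,0,-0.0395],0.6],
  [[0,0,0.02],[0,0,-0.0395],0.6],
  [[0,0,0.02],[0,0,-0.0395],0.6],
  [[0,0,0.02],[0,0,-0.0395],0.6],
  [[0,0,0.02],[0,0,-0.0395],0.6],
  [[0,0,0.02],[0,0,-0.0395],0.6],
  [[0,0,0.02],[0,0,-0.0395],0.6],
])

```text
clock: 2.82
eef_pos: [0.4249, -0.0307, 0.1837]
tool_rot: [0.544, 0.839, -0.0, -0.0]
ft_force: [0.7, 0.0, 0.8]
grip_width: 0.0513
grasp_force: 0.0
```

Call:
apply_moves([
  [[0,0,0.02],[0,0,-0.0395],0.6],
  [[0,0,0.02],[0,0,-0.0395],0.6],
  [[0,0,0.02],[0,0,-0.0395],0.6],
  [[0,0,0.02],[0,0,-0.0395],0.6],
  [[0,0,0.02],[0,0,-0.0395],0.6],
  [[0,0,0.02],[0,0,-0.0395],0.6],
  [[0,0,0.02],[0,0,-0.0395],0.6],
  [[0,0,0.02],[0,0,-0.0395],0.6],
])

```text
clock: 3.48
eef_pos: [0.4249, -0.0307, 0.1518]
tool_rot: [0.079, 0.997, -0.0, -0.001]
ft_force: [-0.5, -0.4, -0.6]
grip_width: 0.0511
grasp_force: 0.0
```

Call:
apply_moves([
  [[0,0,0],[0,0,-0.0253],0.6],
  [[0,0,0],[0,0,-0.0253],0.6],
  [[-0.0825,0.108,0],[0,0,0],0.6],
  [[-0.0825,0.108,0],[0,0,0],0.6],
  [[0,0,0.15],[0,0,0],0.6],
  [[0,0,0.15],[0,0,0],0.6],
  [[0,0,0.15],[0,0,0],0.6],
  [[0,0,0],[0,0,0],0.6],
])

```text
clock: 4.15
eef_pos: [0.4536, 0.0124, 0.0572]
tool_rot: [0.002, 1.0, -0.0, -0.006]
ft_force: [-1.2, -0.2, -0.5]
grip_width: 0.0515
grasp_force: 0.0
```

Call:
apply_moves([
  [[0,0,0],[0,0,0],0.6],
  [[-0.015,0,0.045],[0,0,0],0.6],
  [[0,0,0.045],[0,0,0],0.6],
  [[0,0,0],[0,0,0],0],
  [[0,0,0],[0,0,0],0],
  [[0,0,0],[0,0,0],0],
  [[0,0,0],[0,0,0],0],
  [[0,0,0],[0,0,0],0],
])

```text
clock: 4.82
eef_pos: [0.4623, 0.0126, 0.0451]
tool_rot: [0.003, 1.0, -0.0, 0.001]
ft_force: [0.1, -0.4, 3.6]
grip_width: 0.0186
grasp_force: 60.1
```

Call:
apply_moves([
  [[0,0,-0.1],[0,0,0],0],
  [[0,0,-0.2],[0,0,0],0],
  [[0,0,-0.2],[0,0,0],0],
  [[0,0,-0.2],[0,0,0],0],
  [[0,0,-0.2],[0,0,0],0],
  [[0,0,-0.2],[0,0,0],0],
  [[0,0,-0.1],[0,0,0],0],
  [[0,0,0],[0,0,0],0],
])

```text
clock: 5.48
eef_pos: [0.4642, 0.0127, 0.2902]
tool_rot: [0.002, 1.0, 0.0, 0.006]
ft_force: [0.3, 0.8, -0.1]
grip_width: 0.0187
grasp_force: 59.7
```

Call:
apply_moves([
  [[0,0.1,0],[0,0,0],0],
  [[-0.02,0.18,0],[0,0,0],0],
  [[-0.02,0.18,0],[0,0,0],0],
  [[-0.02,0.18,0],[0,0,0],0],
  [[-0.02,0.18,0],[0,0,0],0],
  [[-0.02,0.18,0],[0,0,0],0],
  [[-0.02,0.18,0],[0,0,0],0],
  [[-0.02,0.18,0],[0,0,0],0],
])

```text
clock: 6.15
eef_pos: [0.4903, 0.2859, 0.2828]
tool_rot: [0.002, 1.0, -0.001, -0.001]
ft_force: [-0.2, -1.0, -0.0]
grip_width: 0.0185
grasp_force: 59.7
```

Call:
apply_moves([
  [[0,0.18,0],[0,0,0],0],
  [[0,0.18,0],[0,0,0],0],
  [[0,0.1,0],[0,0,0],0],
  [[0,0,0],[0,0,-0.013],0],
  [[0,0,0],[0,0,-0.013],0],
  [[0,0,0.15],[0,0,0],0],
  [[0,0,0.15],[0,0,0],0],
  [[0,0,0],[0,0,0],0],
])

```text
clock: 6.82
eef_pos: [0.4877, 0.3737, 0.2158]
tool_rot: [-0.038, 0.999, -0.004, -0.006]
ft_force: [-1.0, -0.9, -1.4]
grip_width: 0.0184
grasp_force: 59.7
```

```bash
python3 - <<'E'
from h import *
o=bot.get_obs();print(o['eef_pos'],o['joint_pos'].round(2),o['grip_width'])
c,im,d=grab('side');X=xyz(c,d);show('s2',im[150:480,100:540])
E
```

```text
[0.48765886 0.37374151 0.21582457] [ 0.65  0.5   0.3   1.38 -0.    0.58] 0.018400284348261523
```

View pics/s2.png

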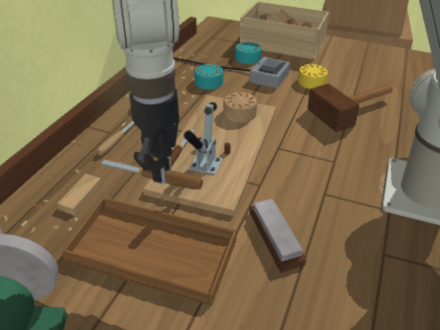

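Call:
apply_moves([
  [[-0.05,0.06,0],[0,0,0],0],
  [[0,0,0.15],[0,0,0],0],
  [[0,0,0.15],[0,0,0],0],
  [[0,0,0.15],[0,0,0],0],
  [[0,0,0.15],[0,0,0],0],
  [[0,0,0.1],[0,0,0],0],
  [[0,0,0],[0,0,0],0],
  [[0,0,0],[0,0,0],0],
])

```text
clock: 7.53
eef_pos: [0.5006, 0.3891, 0.0845]
tool_rot: [-0.038, 0.999, -0.0, -0.001]
ft_force: [0.5, 1.0, 0.3]
grip_width: 0.0185
grasp_force: 59.7
```

Call:
apply_moves([
  [[0,0,0.1],[0,0,0],0],
  [[0,0,0.1],[0,0,0],0],
  [[0,0,0.05],[0,0,0],0],
  [[0,0,0],[0,0,0],0],
  [[0,0,0],[0,0,0],0],
  [[0,0,0],[0,0,0],0.45],
  [[0,0,0],[0,0,0],0.45],
  [[0,0,0],[0,0,0],0.45],
])

```text
clock: 8.2
eef_pos: [0.5015, 0.3899, 0.036]
tool_rot: [-0.038, 0.999, 0.001, 0.001]
ft_force: [-0.4, -1.8, -0.4]
grip_width: 0.0385
grasp_force: 0.0
```

Call:
apply_moves([
  [[0,0,-0.1],[0,0,0],0.45],
  [[0,0,-0.2],[0,0,0],0.45],
  [[0,0,-0.2],[0,0,0.0375],0.45],
  [[0,0,-0.2],[0,0,0.0375],0.45],
  [[0,0,-0.2],[0,0,0.0375],0.45],
  [[0,0,-0.2],[0,0,0.0375],0.7],
  [[0,0,-0.15],[0,0,0.0375],0.7],
  [[0,0,0],[0,0,0.0375],0.7],
])

```text
clock: 8.87
eef_pos: [0.5028, 0.3909, 0.2945]
tool_rot: [0.313, 0.95, 0.007, 0.005]
ft_force: [-0.5, -0.2, 1.3]
grip_width: 0.0595
grasp_force: 0.0
```

Call:
apply_moves([
  [[0,0,0],[0,0,0.0375],0.7],
  [[0,0,0],[0,0,0.0375],0.7],
  [[0,0,0],[0,0,0.0375],0.7],
  [[0,0,0],[0,0,0.0375],0.7],
  [[0,0,0],[0,0,0.0375],0.7],
  [[0,0,0],[0,0,0.0375],0.7],
  [[0,0,0],[0,0,0.0375],0.7],
  [[0,0,0],[0,0,0.0365],0.7],
])

```text
clock: 9.53
eef_pos: [0.5005, 0.3892, 0.2853]
tool_rot: [0.709, 0.705, 0.001, 0.0]
ft_force: [-0.2, -1.2, 0.3]
grip_width: 0.0601
grasp_force: 0.0
```

```bash
python3 - <<'E'
from h import *
o=bot.get_obs();print(o['eef_pos'],o['tool_rot'].round(3),o['joint_pos'].round(2),o['clock'])
c,im,d=grab('top');X=xyz(c,d);a=cv2.resize(im[165:305,125:400],None,fx=2.5,fy=2.5);show('t3',a)
E
```

```text
[0.50054928 0.38917656 0.28525161] [0.709 0.705 0.001 0.   ] [ 0.66  0.51  0.5   1.56 -0.    2.24] 9.5333
```

View pics/t3.png

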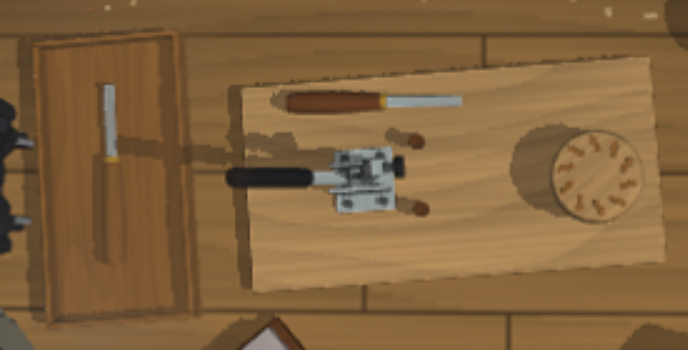

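The gouge lies inside the tray, with the tip at (108,85) and the handle end at (108,262) in the crop. Nothing else has moved. Next I'm crossing above the clamp to the far side of the blank.

Call:
apply_moves([
  [[-0.12,0,0],[0,0,0],0.7],
  [[-0.19,0.008,0],[0,0,0],0.7],
  [[-0.19,0.008,0],[0,0,0],0.7],
  [[-0.19,0.008,0],[0,0,0],0.7],
  [[-0.19,0.008,0],[0,0,0],0.7],
  [[-0.19,0.008,0],[0,0,0],0.7],
  [[-0.19,0.008,0],[0,0,0],0.7],
  [[-0.19,0.008,0],[0,0,0],0.7],
])

```text
clock: 10.25
eef_pos: [0.5118, 0.0974, 0.2852]
tool_rot: [0.706, 0.709, 0.001, 0.0]
ft_force: [1.2, -0.1, -0.2]
grip_width: 0.06
grasp_force: 0.0
```

Call:
apply_moves([
  [[-0.19,0.008,0],[0,0,0],0.7],
  [[-0.19,0.008,0],[0,0,0],0.7],
  [[-0.19,0.008,0],[0,0,0],0.7],
  [[-0.19,0.008,0],[0,0,0],0.7],
  [[-0.19,0.008,0],[0,0,0],0.7],
  [[-0.19,0.008,0],[0,0,0],0.7],
  [[-0.19,0.008,0],[0,0,0],0.7],
  [[-0.12,0,0],[0,0,0],0.7],
])

```text
clock: 10.92
eef_pos: [0.5234, -0.1944, 0.285]
tool_rot: [0.707, 0.707, -0.0, 0.001]
ft_force: [0.5, 1.4, -0.1]
grip_width: 0.0597
grasp_force: 0.0
```

Call:
apply_moves([
  [[-0.06,-0.01,0],[0,0,0],0.7],
  [[0,0,0.15],[0,0,0],0.7],
  [[0,0,0.19],[0,0,0],0.7],
  [[0,0,0.19],[0,0,0],0.7],
  [[0,0,0.19],[0,0,0],0.7],
  [[0,0,0.19],[0,0,0],0.7],
  [[0,0,0.15],[0,0,0],0.7],
  [[0,0,0.1],[0,0,0],0.7],
])

```text
clock: 11.58
eef_pos: [0.5197, -0.2013, 0.0494]
tool_rot: [0.706, 0.709, -0.001, -0.002]
ft_force: [0.3, -0.2, -0.3]
grip_width: 0.0598
grasp_force: 0.0
```

Call:
apply_moves([
  [[0.05,0.005,0],[0,0,0],0.7],
  [[0.05,0.005,0],[0,0,0],0.7],
  [[0.05,0.002,0],[0,0,0],0.7],
  [[0.05,0.002,0],[0,0,0],0.7],
  [[0.05,0.002,0],[0,0,0],0.7],
  [[0.05,0.002,0],[0,0,0],0.7],
  [[0.05,0.002,0],[0,0,0],0.7],
  [[0.05,0.002,0],[0,0,0],0.7],
])

```text
clock: 12.25
eef_pos: [0.5272, -0.1226, 0.0538]
tool_rot: [0.707, 0.707, 0.0, 0.002]
ft_force: [-0.7, -4.3, 4.7]
grip_width: 0.0599
grasp_force: 2.9
```

Call:
apply_moves([
  [[0.05,0.002,0],[0,0,0],0.7],
  [[0.05,0.002,0],[0,0,0],0.7],
  [[0.05,0.002,0],[0,0,0],0.7],
  [[0.05,0.002,0],[0,0,0],0.7],
  [[0.05,0.002,0],[0,0,0],0.7],
  [[0.05,0.002,0],[0,0,0],0.7],
  [[0.04,0.002,0],[0,0,0],0.7],
  [[0,0,0],[0,0,0],0.7],
])

```text
clock: 12.92
eef_pos: [0.5291, -0.053, 0.0527]
tool_rot: [0.706, 0.708, 0.001, 0.0]
ft_force: [1.6, -1.7, 0.8]
grip_width: 0.0598
grasp_force: 0.7
```

```bash
python3 - <<'E'
from h import *
o=bot.get_obs();print(o['eef_pos'],o['tool_rot'].round(3),o['ft_force'].round(1))
c,im,d=grab('wrist');X=xyz(c,d);Z=X[...,2]
m=(Z>.061)&(Z<.068)&(abs(X[...,0]-.52)<.08)&(X[...,1]<.1)&(X[...,1]>-.1)
P=X[m];print(len(P),P.mean(0),cv2.minEnclosingCircle((P[:,:2]*1000).astype(np.float32)))
c,im,d=grab('top');X=xyz(c,d);Z=X[...,2]
m=(Z>.061)&(Z<.068)&(abs(X[...,0]-.52)<.08)&(X[...,1]<.1)&(X[...,1]>-.1)
P=X[m];print(len(P),P.max(0),P.min(0))
a=cv2.resize(im[165:305,225:400],None,fx=4,fy=4);show('t4',a)
E
```

```text
[ 0.52909911 -0.05297553  0.05270556] [0.706 0.708 0.001 0.   ] [ 1.6 -1.7  0.8]
75613 [ 0.52951715 -0.00126282  0.06519225] ((529.4520263671875, -15.094907760620117), 57.73222732543945)
125 [0.56495706 0.03963678 0.06796389] [0.49278295 0.01872176 0.06105039]
```

View pics/t4.png

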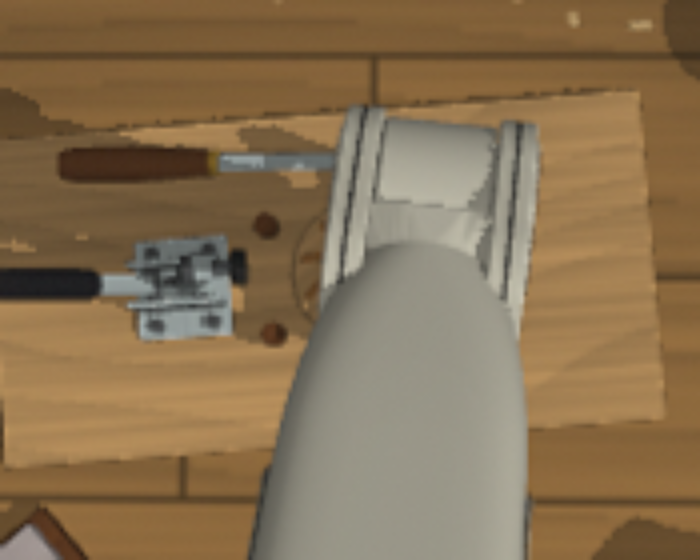

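The blank, at about (310,270) in the crop, is roughly 20 mm from the dogs at (265,225) and (273,333). I'll push on gently.

Call:
apply_moves([
  [[0.025,0,0],[0,0,0],0.7],
  [[0.025,0,0],[0,0,0],0.7],
  [[0.025,0,0],[0,0,0],0.7],
  [[0.015,0,0],[0,0,0],0.7],
  [[0.01,0,0],[0,0,0],0.7],
  [[0.005,0,0],[0,0,0],0.7],
  [[0,0,0],[0,0,0],0.7],
  [[0,0,0],[0,0,0],0.7],
])

```text
clock: 13.68
eef_pos: [0.5282, -0.0334, 0.052]
tool_rot: [0.707, 0.708, 0.0, -0.001]
ft_force: [0.0, -0.1, -0.9]
grip_width: 0.0598
grasp_force: 0.1
```

Call:
apply_moves([
  [[0.008,0,0],[0,0,0],0.7],
  [[0.008,0,0],[0,0,0],0.7],
  [[0,0,0],[0,0,0],0.7],
  [[0,0,0],[0,0,0],0.7],
  [[0,0,0],[0,0,0],0.7],
  [[0,0,0],[0,0,0],0.7],
  [[0,0,0],[0,0,0],0.7],
  [[0,0,0],[0,0,0],0.7],
])

```text
clock: 14.35
eef_pos: [0.5289, -0.0318, 0.0524]
tool_rot: [0.707, 0.707, -0.001, 0.001]
ft_force: [-0.2, -4.8, -0.1]
grip_width: 0.0597
grasp_force: 2.4
```

Call:
apply_moves([
  [[0.01,0,0],[0,0,0],0.7],
  [[0,0,0],[0,0,0],0.7],
  [[0,0,0],[0,0,0],0.7],
  [[0,0,0],[0,0,0],0.7],
  [[0,0,0],[0,0,0],0.7],
  [[0,0,0],[0,0,0],0.7],
  [[0,0,0],[0,0,0],0.7],
  [[0,0,0],[0,0,0],0.7],
])

```text
clock: 15.02
eef_pos: [0.5289, -0.0316, 0.0526]
tool_rot: [0.707, 0.707, -0.002, 0.002]
ft_force: [-0.5, -10.6, 0.4]
grip_width: 0.0598
grasp_force: 4.2
```

The blank no longer moves, and the force is 10.6 N, so it rests against both dogs. I'm backing off, rising, and closing the fingers for the clamp handle.

Call:
apply_moves([
  [[-0.05,0,0],[0,0,0],0.7],
  [[-0.15,0,0],[0,0,0],0.7],
  [[0,0,-0.15],[0,0,0],0.7],
  [[0,0,-0.2],[0,0,0],0.7],
  [[0,0,-0.2],[0,0,0],0],
  [[0,0,-0.2],[0,0,0],0],
  [[0,0,-0.2],[0,0,0],0],
  [[0,0,-0.2],[0,0,0],0],
])

```text
clock: 15.68
eef_pos: [0.5282, -0.0682, 0.2844]
tool_rot: [0.707, 0.708, 0.001, -0.001]
ft_force: [1.5, -0.1, -0.1]
grip_width: 0.0115
grasp_force: 0.0
```

Call:
apply_moves([
  [[0.1,0,0],[0,0,0],0],
  [[0.19,-0.01,0],[0,0,0],0],
  [[0.19,-0.01,0],[0,0,0],0],
  [[0.19,-0.01,0],[0,0,0],0],
  [[0.19,-0.01,0],[0,0,0],0],
  [[0.19,-0.01,0],[0,0,0],0],
  [[0.1,-0.01,0],[0,0,0],0],
  [[0,0,0],[0,0,0],0],
])

```text
clock: 16.35
eef_pos: [0.5155, 0.1659, 0.282]
tool_rot: [0.705, 0.71, 0.001, -0.001]
ft_force: [-0.5, -1.2, -0.3]
grip_width: -0.0002
grasp_force: 0.0
```

```bash
python3 - <<'E'
from h import *
o=bot.get_obs();print(o['eef_pos'],o['tool_rot'].round(3),o['ft_force'].round(1),o['grip_width'])
c,im,d=grab('top');X=xyz(c,d);Z=X[...,2]
m=(Z>.061)&(Z<.068)&(abs(X[...,0]-.52)<.07)&(X[...,1]<.07)&(X[...,1]>-.1)
P=X[m];print(len(P),P.mean(0),P.max(0),P.min(0),cv2.minEnclosingCircle((P[:,:2]*1000).astype(np.float32)))
E
```

```text
[0.51549778 0.16587257 0.28198066] [ 0.705  0.71   0.001 -0.001] [-0.5 -1.2 -0.3] -0.00018825798373741363
783 [0.52679227 0.01437619 0.06476385] [0.57304976 0.06031249 0.06799957] [ 0.47981398 -0.03287052  0.06102123] ((526.737548828125, 14.232255935668945), 47.69699478149414)
```

The blank is at (526.7, 14.2) mm against a nest at (527.3, 14.4) mm, so it is seated. Now the handle: press down along its arc.

Call:
apply_moves([
  [[0.03,-0.005,0.12],[0,0,0],0],
  [[0,0,0.12],[0,0,0],0],
  [[0,0,0.1],[0,0,0],0],
  [[0.01,0,0.08],[0,0,0],0],
  [[0.01,0,0.06],[0,0,0],0],
  [[0.045,-0.003,0.042],[0,0,0],0],
  [[0.045,-0.003,0.042],[0,0,0],0],
  [[0,0,0],[0,0,0],0],
])

```text
clock: 17.07
eef_pos: [0.5134, 0.1901, 0.1679]
tool_rot: [0.706, 0.708, -0.001, -0.001]
ft_force: [-0.2, -1.3, 0.1]
grip_width: -0.0003
grasp_force: 0.0
```

Call:
apply_moves([
  [[0.05,-0.004,0.044],[0,0,0],0],
  [[0.05,-0.004,0.044],[0,0,0],0],
  [[0.02,-0.002,0.041],[0,0,0],0],
  [[0.02,-0.002,0.041],[0,0,0],0],
  [[0.02,-0.002,0.041],[0,0,0],0],
  [[0.01,0,0.045],[0,0,0],0],
  [[0,0,0],[0,0,0],0],
  [[0,0,0],[0,0,0],0],
])

```text
clock: 17.73
eef_pos: [0.5108, 0.2232, 0.1175]
tool_rot: [0.707, 0.708, -0.001, -0.0]
ft_force: [-0.2, 0.1, 0.0]
grip_width: 0.0005
grasp_force: 0.0
```

```bash
python3 - <<'E'
from h import *
c,im,d=grab('side');a=cv2.resize(im[200:380,200:400],None,fx=3,fy=3,interpolation=cv2.INTER_CUBIC);show('s5',a)
E
```

```text
(no output)
```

View pics/s5.png

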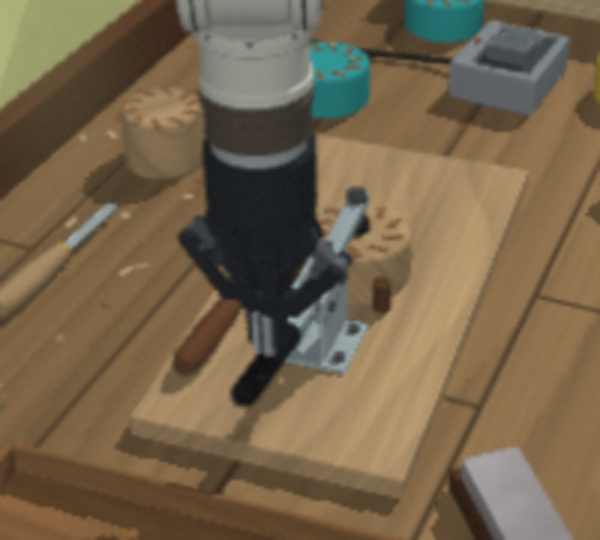

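The handle, at (265,365) in the crop, is well down under the fingertips, and the holding arm is still tilted up at (355,195). I'll keep pressing.

Call:
apply_moves([
  [[0.01,0,0.025],[0,0,0],0],
  [[0.01,0,0.025],[0,0,0],0],
  [[0,0,0.025],[0,0,0],0],
  [[0,0,0.025],[0,0,0],0],
  [[0,0,0],[0,0,0],0],
  [[0,0,0],[0,0,0],0],
  [[0,0,0],[0,0,0],0],
  [[0,0,0],[0,0,0],0],
])

```text
clock: 18.45
eef_pos: [0.5117, 0.2278, 0.0988]
tool_rot: [0.707, 0.708, 0.001, -0.0]
ft_force: [-0.3, -0.8, 4.8]
grip_width: -0.0002
grasp_force: 2.6
```

Call:
apply_moves([
  [[0,0,0.015],[0,0,0],0],
  [[0,0,0.01],[0,0,0],0],
  [[0,0,0],[0,0,0],0],
  [[0,0,0],[0,0,0],0],
  [[0,0,0],[0,0,0],0],
  [[0,0,0],[0,0,0],0],
  [[0,0,0],[0,0,0],0],
  [[0,0,0],[0,0,0],0],
])

```text
clock: 19.12
eef_pos: [0.5119, 0.2278, 0.0981]
tool_rot: [0.707, 0.708, 0.002, 0.001]
ft_force: [-8.3, -3.1, 29.3]
grip_width: 0.0
grasp_force: 14.4
```

It has reached its stop, at 29 N with no further travel. I'm rising and heading for the switch box.

Call:
apply_moves([
  [[0,0,-0.08],[0,0,0],0],
  [[0,0,-0.18],[0,0,0],0],
  [[0,0,-0.2],[0,0,0],0],
  [[0,0,-0.2],[0,0,0],0],
  [[0,0,-0.15],[0,0,0],0],
  [[-0.1,0,0],[0,0,0],0],
  [[-0.19,0,0],[0,0,0],0],
  [[-0.19,0,0],[0,0,0],0],
])

```text
clock: 19.78
eef_pos: [0.5115, 0.1314, 0.2553]
tool_rot: [0.706, 0.709, 0.0, 0.0]
ft_force: [1.8, -0.1, -1.5]
grip_width: -0.0004
grasp_force: 0.0
```

Call:
apply_moves([
  [[-0.19,0,0],[0,0,0],0],
  [[-0.19,0,0],[0,0,0],0],
  [[-0.19,0,0],[0,0,0],0],
  [[-0.19,0,0],[0,0,0],0],
  [[-0.19,0,0],[0,0,0],0],
  [[-0.19,0,0],[0,0,0],0],
  [[-0.19,0,0],[0,0,0],0],
  [[-0.19,0,0],[0,0,0],0],
])

```text
clock: 20.45
eef_pos: [0.5112, -0.1744, 0.2546]
tool_rot: [0.707, 0.708, -0.0, -0.0]
ft_force: [0.1, 0.7, 0.2]
grip_width: -0.0001
grasp_force: 0.0
```

Call:
apply_moves([
  [[-0.19,0,0],[0,0,0],0],
  [[-0.19,0,0],[0,0,0],0],
  [[-0.19,0,0],[0,0,0],0],
  [[-0.19,0,0],[0,0,0],0],
  [[-0.1,0,0],[0,0,0],0],
  [[0,0,0],[0,0,0],0],
  [[0,0,0],[0,0,0],0],
  [[0,0,0],[0,0,0],0],
])

```text
clock: 21.12
eef_pos: [0.5117, -0.344, 0.2544]
tool_rot: [0.707, 0.708, 0.0, -0.001]
ft_force: [-0.1, -0.1, -1.3]
grip_width: 0.0003
grasp_force: 0.0
```

```bash
python3 - <<'E'
from h import *
import pickle
o=bot.get_obs();print(o['eef_pos'],o['tool_rot'].round(3),o['ft_force'].round(1))
c,im,d=grab('top');X=xyz(c,d)
for uv in[(225,236),(235,236),(245,236),(365,235)]:print(uv,X[uv[1],uv[0]].round(4))
c,im,d=grab('side');a=cv2.resize(im[200:380,200:400],None,fx=3,fy=3,interpolation=cv2.INTER_CUBIC);show('s6',a)
c,im,d=pickle.load(open('pics/top0.pkl','rb'));X=xyz(c,d)
for v in (230,238,246): print([tuple((X[v,u]*1000).round(0).astype(int)[1:]) for u in range(448,486,2)])
c,im,d=grab('wrist');X=xyz(c,d);P=X[(X[...,2]>.0595)&(X[...,2]<.068)&(X[...,0]>.45)&(X[...,0]<.57)&(X[...,1]<-.34)&(X[...,1]>-.43)]
print(len(P),len(P) and (P.mean(0),cv2.minAreaRect((P[:,:2]*1000).astype(np.float32))))
E
```

```text
[ 0.51173441 -0.34402746  0.25441673] [ 0.707  0.708  0.    -0.001] [-0.1 -0.1 -1.3]
(225, 236) [0.5167 0.2251 0.0811]
(235, 236) [0.5166 0.1989 0.0833]
(245, 236) [0.5173 0.1749 0.0739]
(365, 235) [ 0.5246 -0.1352  0.0203]
[(np.int64(-351), np.int64(40)), (np.int64(-355), np.int64(48)), (np.int64(-361), np.int64(44)), (np.int64(-366), np.int64(44)), (np.int64(-371), np.int64(46)), (np.int64(-376), np.int64(44)), (np.int64(-381), np.int64(47)), (np.int64(-386), np.int64(46)), (np.int64(-391), np.int64(48)), (np.int64(-396), np.int64(50)), (np.int64(-402), np.int64(45)), (np.int64(-407), np.int64(45)), (np.int64(-412), np.int64(47)), (np.int64(-416), np.int64(52)), (np.int64(-422), np.int64(48)), (np.int64(-428), np.int64(45)), (np.int64(-434), np.int64(43)), (np.int64(-439), np.int64(46)), (np.int64(-444), np.int64(44))]
[(np.int64(-350), np.int64(42)), (np.int64(-67), np.int64(1403)), (np.int64(-360), np.int64(46)), (np.int64(-364), np.int64(50)), (np.int64(-367), np.int64(62)), (np.int64(-372), np.int64(62)), (np.int64(-376), np.int64(65)), (np.int64(-382), np.int64(63)), (np.int64
[... 407 characters left out ...]
 (np.int64(-360), np.int64(47)), (np.int64(-363), np.int64(57)), (np.int64(-366), np.int64(66)), (np.int64(-370), np.int64(68)), (np.int64(-375), np.int64(68)), (np.int64(-381), np.int64(67)), (np.int64(-388), np.int64(59)), (np.int64(-396), np.int64(47)), (np.int64(-400), np.int64(50)), (np.int64(-406), np.int64(47)), (np.int64(-410), np.int64(55)), (np.int64(-414), np.int64(57)), (np.int64(-419), np.int64(57)), (np.int64(-426), np.int64(52)), (np.int64(-431), np.int64(53)), (np.int64(-438), np.int64(44)), (np.int64(-442), np.int64(51))]
1688 (array([ 0.51204276, -0.37650088,  0.06291067]), ((512.1778564453125, -377.122314453125), (28.276029586791992, 47.99544143676758), 85.53714752197266))
```

View pics/s6.png

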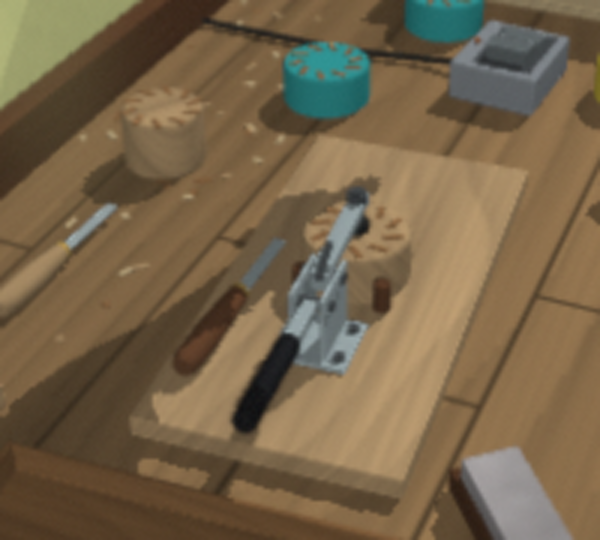

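The handle is level and stays shut; its top measures 81 to 83 mm along its length. The pad is on the blank, at (360,225) in the crop. The run key measures (512, -377, 63) mm and 28x48 mm, as it should be, so I'll press it.

Call:
apply_moves([
  [[-0.165,0.003,0],[0,0,0],0],
  [[0,0,0.19],[0,0,0],0],
  [[0,0,0.19],[0,0,0],0],
  [[0,0,0.19],[0,0,0],0],
  [[0,0,0.19],[0,0,0],0],
  [[0,0,0.04],[0,0,0],0],
  [[0,0,0],[0,0,0],0],
  [[0,0,0],[0,0,0],0],
])

```text
clock: 21.93
eef_pos: [0.5135, -0.3773, 0.0967]
tool_rot: [0.706, 0.708, 0.0, 0.001]
ft_force: [0.2, 0.5, 0.6]
grip_width: 0.0003
grasp_force: 0.0
```

Next I lower from 96.7 to about 71 mm.

Call:
apply_moves([
  [[0,0,0.04],[0,0,0],0],
  [[0,0,0.025],[0,0,0],0],
  [[0,0,0.02],[0,0,0],0],
  [[0,0,0.02],[0,0,0],0],
  [[0,0,0.02],[0,0,0],0],
  [[0,0,0.005],[0,0,0],0],
  [[0,0,0],[0,0,0],0],
  [[0,0,0],[0,0,0],0],
])

```text
clock: 22.6
eef_pos: [0.5132, -0.3781, 0.0721]
tool_rot: [0.707, 0.707, 0.0, 0.001]
ft_force: [-2.7, 2.3, 11.2]
grip_width: 0.0001
grasp_force: 5.8
```

The tip is at 55 mm with 11 N, so the key is fully down. I'm rising clear and checking everything.

Call:
apply_moves([
  [[0,0,-0.08],[0,0,0],0],
  [[0,0,-0.15],[0,0,0],0],
  [[0,0,-0.19],[0,0,0],0],
  [[0,0,-0.19],[0,0,0],0],
  [[0,0,-0.19],[0,0,0],0],
  [[0,0,-0.1],[0,0,0],0],
  [[0,0,0],[0,0,0],0],
  [[0,0,0],[0,0,0],0],
])

```text
clock: 23.27
eef_pos: [0.5133, -0.3782, 0.2511]
tool_rot: [0.707, 0.707, 0.0, 0.002]
ft_force: [-0.8, -0.2, -0.5]
grip_width: 0.0003
grasp_force: 0.0
```

```bash
python3 - <<'E'
from h import *
c,im,d=grab('wrist');X=xyz(c,d);Z=X[...,2]
b=(X[...,0]>.45)&(X[...,0]<.57)&(X[...,1]<-.34)&(X[...,1]>-.46)
for n,l,h in(('hi',.0600,.068),('lo',.052,.0575)):
    P=X[b&(Z>l)&(Z<h)];print(n,len(P),len(P) and np.median(P,0).round(4))
c,im,d=grab('top');X=xyz(c,d);Z=X[...,2];show('t7',im)
m=(Z>.061)&(Z<.069)&(abs(X[...,0]-.52)<.07)&(X[...,1]<.07)&(X[...,1]>-.1)
P=X[m];print('blank',cv2.minEnclosingCircle((P[:,:2]*1000).astype(np.float32)))
for uv in[(225,236),(235,236)]:print('handle',X[uv[1],uv[0]].round(4))
m=(X[...,0]>.49)&(X[...,0]<.55)&(X[...,1]>0)&(X[...,1]<.04)&(Z>.07);print('arm over blank',m.sum(),X[m].mean(0).round(3))
E
```

```text
hi 1697 [ 0.5091 -0.4182  0.0629]
lo 1897 [ 0.5118 -0.3774  0.0549]
blank ((526.8165893554688, 14.192787170410156), 47.70438003540039)
handle [0.5162 0.2236 0.0882]
handle [0.5168 0.1993 0.0812]
arm over blank 125 [0.524 0.021 0.095]
```

View pics/t7.png

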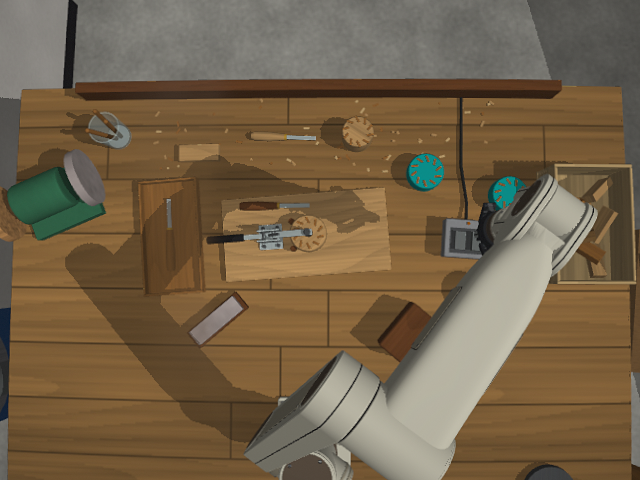

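The final check agrees with the task:
- **Tray:** the gouge lies inside it, with the blade at (169,213).
- **Blank:** it is clamped at (308,233), within 1 mm of the nest.
- **Keys:** the run key is down (54.9 mm) and the stop key is up (62.9 mm).

Everything else is unmoved.

```bash
python3 -c "
from workcell import bot
print(bot.job_done())"
```

```text
the job is handed in; nothing more can be done
None
```

The job is done and handed in at about 23 s: the gouge is in the tray, the blank is seated and clamped, the run key is down and the stop key is up.

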